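# Screw the blue glaze jar shut

### The job

Screw the blue cap of the blue-banded glaze jar fully shut so that the glaze does not dry out: turn it clockwise, seen from above, taking fresh grips as needed, until it stops with its white pointer at the red mark on the jar's shoulder, then let go. The jar with the green cap is still in use: leave its cap as it stands, and do not disturb the mug, bowl, brush and little clay house.

Things in the scene. Friction and masses are not known exactly. Their poses are not given: they have to be found in the camera images.
- blue_jar: White round plastic jar, 90 mm across, with a blue band, held firmly (it cannot move) in a square wooden block 130 x 130 mm and 30 mm high that is fixed to the bench. Origin: on the jar's axis at the bench surface; z up along the axis. Its +x axis points to the red mark, on the side roughly away from the robot. Its shoulder slopes in from 92 mm above the bench (90 mm across) to 107 mm (60 mm across).
- blue_cap_centre (a point): Centre (half-way up) of the blue screw cap of the blue jar: a knurled upright cylinder 52 mm across and 26 mm high, on the jar's axis. When shut its underside is 112 mm and its top 138 mm above the bench, centre at 125 mm; it rises 1.27 mm per rad of opening. The frame turns with the cap; z up.
- blue_cap (a joint): Rotation of the blue cap on its thread, rad. 0 = fully shut, against a hard stop, white pointer at the red mark; grows as the cap is turned anticlockwise seen from above (opening), up to a stop at 3.2. It is captive: it cannot come off. It stays where it is left; turning takes about 0.1 N m. Starts between 1.9 and 2.7.
- blue_pointer (a point): Outer end of the white raised pointer bar (22 x 4 x 3 mm) on top of the blue cap, 22 mm from the cap's axis.
- blue_mark (a point): Red mark (12 x 6 mm) on the blue jar's shoulder, 37 mm from the jar's axis, 107 mm above the bench. The pointer lies in its direction when the cap is shut.
- green_cap_centre (a point): Centre of the green cap of the second jar, which is the same as the blue jar in size and build but with green cap and band, in its own block fixed to the bench, 200 mm or more away. To be left alone.
- green_cap (a joint): Rotation of the green cap, same sense as joint blue_cap. Starts partly open; to be left as it is.
- green_pointer (a point): Outer end of the white pointer bar on top of the green cap, 22 mm from its axis.
- mug: White mug, 72 mm across, 80 mm high, with wooden sticks standing in it up to 160 mm, beyond the jars. Loose. Origin: centre of its underside.
- bowl: Small white bowl, 96 mm across, 45 mm high, on the robot's left. Loose. Origin: centre of its underside.
- brush: Brush lying on the bench to the robot's right. Loose.
- house: Small grey clay house, 30 x 36 mm, 60 mm high, on the robot's left. Loose. Origin: centre of its underside.

How it is judged:
By the outcome, as a careful person would: the job done as asked, in the order asked, and still so for the second after the job is handed in, with the robot touching nothing.
It also fails if it takes over 42 s, if anything falls off the work surface, if the arm or the gripper's body presses on something with over 40 N, if the wrist force passes 120 N, or if a joint passes its speed limit or range.

### The arm

A 6-joint arm with a two-finger parallel gripper is mounted at the origin on the work surface. World frame = base frame: x ahead of the robot, y to its left, z up, the work surface at z = 0. Lengths are in mm, angles in degrees, forces in N, time in s.
With the tool pointing down it reaches from about 300 to 850 mm from the base axis. Payload 4.2 kg.
Tool frame: the origin (TCP) lies at the very end of the fingers, on their centre line; the grasp point (between the pads) lies 19 mm behind it; z points along the fingers, y is the line along which they close (so a half turn about z gives the same grasp; the last joint's range is limited). The gripper opens to 91 mm and grips with 3 to 60 N. Pads are 32 mm wide; open, the fingers measure 118 mm over their backs; the gripper's body (76 mm by 178 mm) begins 60 mm behind the grasp point.
Start: joints at [-69.442, 18.312, 89.639, -0, 72.044, -1.146], TCP at [212.643, -534.253, 213.976] pointing down, gripper open.
Joint ranges: [-177.97, 177.97], [-48.28, 115.42], [12.27, 149.76], [-77.06, 257.06], [2.81, 150.46], [-146.56, 146.56]. Speed limits (degrees/s): [147.25, 147.25, 180, 180, 180, 180].

### API

Orientations are given as [roll, pitch, yaw] about the fixed x, y, z axes, in that order (R = Rz(yaw) Ry(pitch) Rx(roll)).
In Python, from workcell import env, eyes gives the robot as it stands.
- The arm moves only by the tool send_rows, never from a script. Its argument "targets" is text: rows parted by semicolons, each of 7 numbers parted by spaces: the shift along the tool's x, y, z in m, then the turn, a rotation vector about the tool's x, y, z in degrees, then the opening in per cent of the stroke, from 0 (shut) to 100 (fully open). A call has 1 to 12 rows; each row is the pose to reach, as a shift and turn from the pose commanded when the call began, along the tool's axes at that moment; what a row does not reach only later rows make up. A row lasts 1/12 s, in which the tool goes at most 41.7 mm and 7.16 degrees, less where a joint would pass 70% of its speed; a pose out of reach is approached as far as the arm can. A call with a gripper value outside its range is refused whole. The fingers move at their own pace and stop on an object; "grip_force" is the grip in N (left out, the last holds). Time passes only in rows, so rows that repeat a pose let the fingers close. It gives the time, the measured TCP pose, the force, the opening and the grip force at its end, in the units of the state.
- env.state(): the state, without advancing time (a new reading comes with each control period).
- eyes.grab_frame(name): name is "scene" or "top"; returns a dict with "image" (384x512x3 uint8, blue, green, red), "fovy" (degrees; the focal length in pixels is half the picture's height over the tangent of half this angle, whatever the lens; pixels are square), "cx", "cy" (the principal point, pixels), "eye" and "attitude" of the camera in the world. Camera axes: x right, y up, looking along -z (the intrinsics and any distortion apply to the point x, -y, -z); pixel columns grow to the right and rows downward; lengths in mm; the calibration is good to about 2 mm. A picture is of the moment at which its call begins. There is no depth.
- env.job_done(): hands the job in; it is judged then, once.
The state is a dict: "time_s": time; "qpos": joint angles; "qvel": joint speeds; "effort": joint torques, N m; "ee_pos": TCP position; "ee_rot": TCP orientation; "force": force on the tool from outside, world axes, zero at the start; "torque": the same for the moment, N m; "gripper_width": finger opening in mm; "gripper_force": force on a finger pad.
Only numpy, scipy, OpenCV 4.12 (cv2) and the standard library are available. Lean on these libraries where they do the work, as an engineer would, in place of code of your own. Each camera call takes 0.05 s, during which the arm holds its last target. There are 200 camera calls.

## Working session

There is one attempt and no reset: what is moved stays moved. The work goes in short steps, Python scripts to look and compute and a tool call to move; the robot and the scene stay as the last step left them, time stands still between calls to the robot, and variables do not carry over. Pictures are saved under pics/ and viewed, at most 10 in all, crops included, and the job is handed in when it is done.

Besides the shell and the picture viewer there is one more tool, called after "Request:" as name(argument=value, ...) on one line, values as JSON. send_rows: Moves the arm, as the interface text tells. Its arguments: {"type":"object","properties":{"targets":{"type":"string"},"grip_force":{"type":"number"}},"required":["targets"]}

```bash
mkdir -p pics; python3 - <<'E'
from workcell import env, eyes
import cv2
print(env.state())
for n in("scene","top"):
    f=eyes.grab_frame(n); cv2.imwrite(f"pics/{n}0.png",f["image"]); print({k:v for k,v in f.items() if k!="image"})
E
```

```text
{'time_s': 0.0, 'qpos': array([-6.94421090e+01,  1.83513849e+01,  8.97073486e+01, -9.39364543e-04,
        7.20435723e+01, -1.14595013e+00]), 'qvel': array([ 0.0176296 , -0.01046008,  0.04457119,  0.08809964, -0.01647579,
        0.04441954]), 'effort': array([ 4.53668545e-04, -4.12453759e+01, -2.31981486e+01,  7.29840738e-02,
        4.57302493e-02, -1.32329283e-04]), 'ee_pos': array([ 212.45544349, -533.75804731,  213.11646609]), 'ee_rot': array([-1.79897697e+02, -1.15312762e-03,  2.17041305e+01]), 'force': array([ 0.31926842, -1.21351706,  0.65615622]), 'torque': array([ 0.00923646,  0.00309192, -0.02516019]), 'gripper_force': 0.0, 'gripper_width': 90.96961801219194}
{'fovy': 51.84509410629569, 'cx': 258.9153471108638, 'cy': 192.5651329097075, 'eye': array([1365.61030067,  301.62916502,  842.53809462]), 'attitude': array([ 46.53811933,  -0.25187523, 112.00695881])}
{'fovy': 45.260287624780226, 'cx': 252.02532087641995, 'cy': 184.1471808924566, 'eye': array([ 392.16886582,    4.3209659 , 1287.22695699]), 'attitude': array([ 10.05929207,   0.16462288, -89.92818839])}
```

View pics/scene0.png

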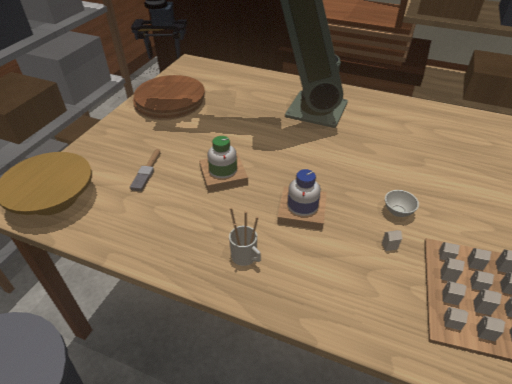

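View pics/top0.png

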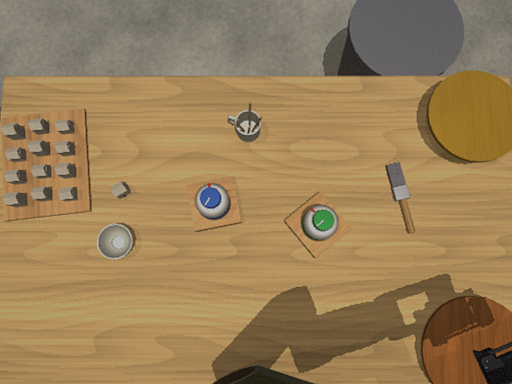

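The scene view shows the blue cap at about (305,178) and the green cap at (221,144). In the top view, blue is at (211,198) with its red mark near (209,186), and green is at (324,219). Next I'll locate the blue cap, pointer and mark.

```bash
cat > h.py <<'E'
import numpy as np, cv2
from scipy.spatial.transform import Rotation as R
from workcell import env, eyes
def ray(f,u,v):
    F=f["image"].shape[0]/2/np.tan(np.radians(f["fovy"]/2))
    d=np.array([(u-f["cx"])/F,-(v-f["cy"])/F,-1.])
    return np.array(f["eye"]),R.from_euler("xyz",f["attitude"],degrees=True).as_matrix()@d
def plane(f,u,v,z):
    e,d=ray(f,u,v); return e+d*(z-e[2])/d[2]
def blobs(mask):
    n,l,s,c=cv2.connectedComponentsWithStats(mask.astype(np.uint8))
    return [(tuple(c[i].round(2)),s[i]) for i in range(1,n) if s[i][4]>=3]
def masks(f):
    h=cv2.cvtColor(f["image"],cv2.COLOR_BGR2HSV); H,S,V=[h[...,i].astype(int) for i in range(3)]
    return dict(blue=(H>105)&(H<130)&(S>120)&(V>50),green=(H>45)&(H<85)&(S>100)&(V>50),red=((H<6)|(H>174))&(S>140)&(V>100))
E
python3 - <<'E'
from h import *
fr={n:eyes.grab_frame(n) for n in("scene","top")}
for n,f in fr.items():
    for k,m in masks(f).items():
        print(n,k,[ (c,s.tolist()) for c,s in blobs(m) if s[4]>4][:8])
im=fr["top"]["image"]; cv2.imwrite("pics/t1.png",cv2.resize(im[170:250,170:270],None,fx=7,fy=7,interpolation=cv2.INTER_CUBIC))
im=fr["scene"]["image"]; cv2.imwrite("pics/s1.png",cv2.resize(im[160:230,260:350],None,fx=8,fy=8,interpolation=cv2.INTER_CUBIC))
E
```

```text
scene blue [((np.float64(305.37), np.float64(175.5)), [297, 170, 18, 11, 135])]
scene green [((np.float64(219.8), np.float64(141.13)), [213, 136, 16, 11, 110])]
scene red []
top blue [((np.float64(210.15), np.float64(197.05)), [200, 188, 21, 20, 293])]
top green [((np.float64(323.3), np.float64(219.64)), [313, 210, 21, 21, 314]), ((np.float64(302.0), np.float64(222.0)), [302, 220, 1, 5, 5]), ((np.float64(308.14), np.float64(235.14)), [306, 233, 5, 5, 7])]
top red [((np.float64(208.25), np.float64(184.62)), [207, 183, 3, 4, 8]), ((np.float64(311.75), np.float64(209.25)), [310, 208, 4, 4, 8])]
```

View pics/t1.png

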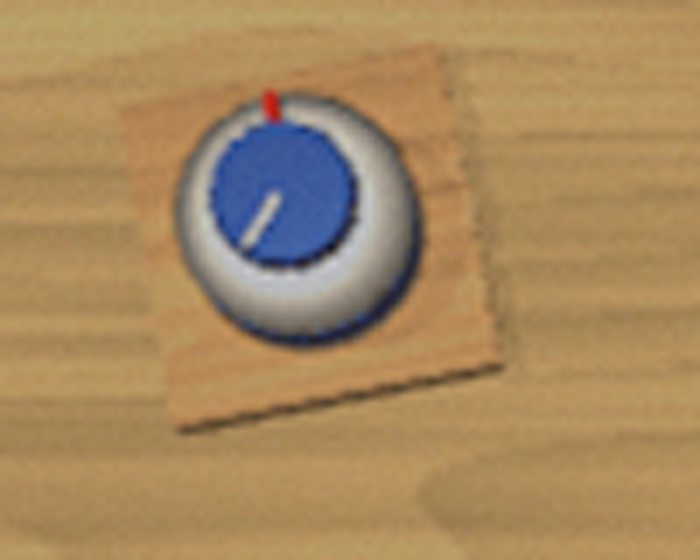

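View pics/s1.png

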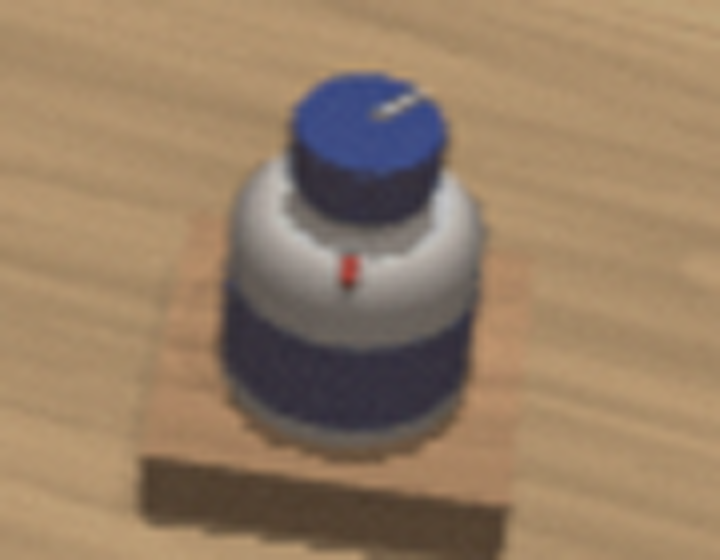

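The top crop shows the cap face centred at (281,193), the pointer from (277,198) to (247,248), and the mark at (271,106). In the scene crop, the face centre is (370,123), the pointer tip (420,93) and the mark (348,271).

```bash
python3 - <<'E'
from h import *
t=eyes.grab_frame("top"); s=eyes.grab_frame("scene")
T=lambda u,v:(170+(u+.5)/7-.5,170+(v+.5)/7-.5)
S=lambda u,v:(260+(u+.5)/8-.5,160+(v+.5)/8-.5)
for z in(141,):
    c=plane(t,*T(281,193),z);p=plane(t,*T(247,248),z);q=plane(t,*T(277,198),z);m=plane(t,*T(271,106),107)
    print("top",c,p,m); 
    a=lambda d:np.degrees(np.arctan2(d[1],d[0]))
    print(a(p-q),a(p-c),a(m-c))
    c=plane(s,*S(370,123),z);p=plane(s,*S(420,93),z);q=plane(s,*S(378,113),z);m=plane(s,*S(348,271),107)
    print("scene",c,p,m,a(p-q),a(p-c),a(m-c))
cor=[plane(t,*T(*x),30)[:2] for x in((118,105),(432,45),(502,366),(178,432))]
print(cor,np.mean(cor,0), [a(cor[0]-cor[3]),a(cor[1]-cor[2])])
print(plane(t,323.3,219.6,140))
E
```

```text
top [562.21695652 114.26886435 141.        ] [542.29189092 126.11022991 141.        ] [599.94700371 121.8150345  107.        ]
150.04678972960298 149.27719864032935 11.310167145689004
scene [565.50592432 118.74210859 141.        ] [543.95083216 129.97957375 141.        ] [602.7677133  125.49265603 107.        ] 146.59764411898107 152.46530590178233 10.268638324405522
[array([613.85973621, 190.11603353]), array([638.16177147,  65.92822096]), array([510.50318121,  37.43153249]), array([484.66941072, 163.38089298])] [561.7985249  114.21416999] [np.float64(11.691966713240706), np.float64(12.583589848171972)]
[ 505.98741716 -170.04345017  140.        ]
```

Request:
send_rows(targets="0.34 -0.285 0 0 0 -72 100;0.34 -0.285 0 0 0 -72 100;0.34 -0.285 0 0 0 -72 100;0.34 -0.285 0 0 0 -72 100;0.34 -0.285 0 0 0 -72 100;0.34 -0.285 0 0 0 -72 100;0.34 -0.285 0 0 0 -72 100;0.34 -0.285 0 0 0 -72 100;0.34 -0.285 0 0 0 -72 100;0.34 -0.285 0 0 0 -72 100;0.34 -0.285 0 0 0 -72 100;0.34 -0.285 0 0 0 -72 100")

```text
time_s: 1.3
ee_pos: [425.0, -139.9, 214.1]
ee_rot: [179.9, -0.1, 94.0]
force: [-1.6, 0.7, -0.2]
gripper_width: 91.3
gripper_force: 0.0
```

Request:
send_rows(targets="0.2485 0.1564 0.03 0 0 -48 100;0.2485 0.1564 0.03 0 0 -48 100;0.2485 0.1564 0.03 0 0 -48 100;0.2485 0.1564 0.03 0 0 -48 100;0.2485 0.1564 0.03 0 0 -48 100;0.2485 0.1564 0.03 0 0 -48 100;0.2485 0.1564 0.03 0 0 -48 100;0.2485 0.1564 0.03 0 0 -48 100;0.2485 0.1564 0.03 0 0 -48 100;0.2485 0.1564 0.03 0 0 -48 100;0.2485 0.1564 0.03 0 0 -48 100")

```text
time_s: 2.22
ee_pos: [562.6, 112.8, 184.1]
ee_rot: [-179.9, 0.0, 141.6]
force: [0.1, -0.0, 0.6]
gripper_width: 90.9
gripper_force: 0.0
```

```bash
python3 - <<'E'
from h import *
s=env.state(); print(s["ee_pos"],s["ee_rot"],s["qpos"],s["force"])
for n,b in(("top",(150,270,130,290)),("scene",(110,220,230,380))):
    f=eyes.grab_frame(n); a,c,d,e=b; cv2.imwrite(f"pics/{n}2.png",cv2.resize(f["image"][a:c,d:e],None,fx=5,fy=5))
i=cv2.imread("pics/scene2.png");j=cv2.imread("pics/top2.png")
w=min(i.shape[1],j.shape[1]);cv2.imwrite("pics/c2.png",cv2.resize(np.vstack([i[:,:w],j[:,:w]]),None,fx=.52,fy=.52))
E
```

```text
[562.60226013 112.78653301 184.05333707] [-1.79948846e+02  6.88895585e-03  1.41592052e+02] [ 1.02103996e+01  1.93770476e+01  9.25146492e+01 -4.20051531e-02
  6.81421364e+01 -4.13659994e+01] [ 0.0812252  -0.02663586  0.5630589 ]
```

View pics/c2.png

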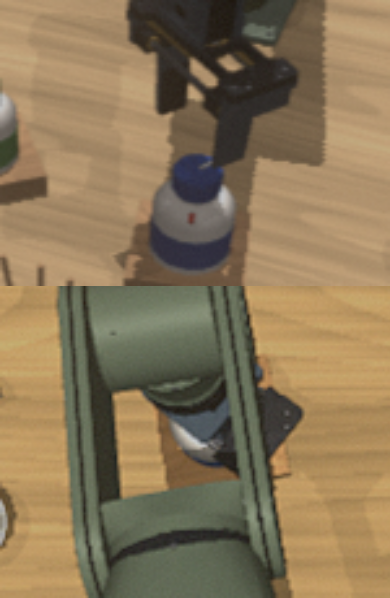

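The scene view shows the open fingers straddling the spot above the blue cap. I'll descend with a small correction.

Request:
send_rows(targets="0.001 0.003 0.02 0 0 0 100;0.001 0.003 0.04 0 0 0 100;0.001 0.003 0.055 0 0 0 100;0.001 0.003 0.065 0 0 0 100;0.001 0.003 0.069 0 0 0 100;0.001 0.003 0.069 0 0 0 100;0.001 0.003 0.069 0 0 0 100")

```text
time_s: 2.9
ee_pos: [564.7, 117.0, 115.7]
ee_rot: [179.9, 0.1, 141.7]
force: [-1.3, -0.4, 1.2]
gripper_width: 91.1
gripper_force: 0.0
```

```bash
python3 - <<'E'
from h import *
s=env.state(); print(s)
f=eyes.grab_frame("scene"); cv2.imwrite("pics/s3.png",cv2.resize(f["image"][130:230,240:370],None,fx=6,fy=6,interpolation=cv2.INTER_CUBIC))
E
```

```text
{'time_s': 2.9, 'qpos': array([ 1.05674557e+01,  2.28907916e+01,  9.77397953e+01, -9.11633380e-03,
        5.92942909e+01, -4.10943091e+01]), 'qvel': array([ 0.20989701, -0.48675898, -0.83579054,  0.14165879,  0.02253768,
       -0.09160416]), 'effort': array([-7.42971338e-02, -4.22148407e+01, -2.01115429e+01,  2.49347859e-02,
        9.62648308e-02, -4.40101594e-04]), 'ee_pos': array([564.73253083, 117.00654687, 115.68711857]), 'ee_rot': array([1.79948542e+02, 5.52893388e-02, 1.41666390e+02]), 'force': array([-1.32151535, -0.36768141,  1.24577126]), 'torque': array([ 0.03533294, -0.21130681, -0.01846976]), 'gripper_force': 0.0, 'gripper_width': 91.09343245088385}
```

View pics/s3.png

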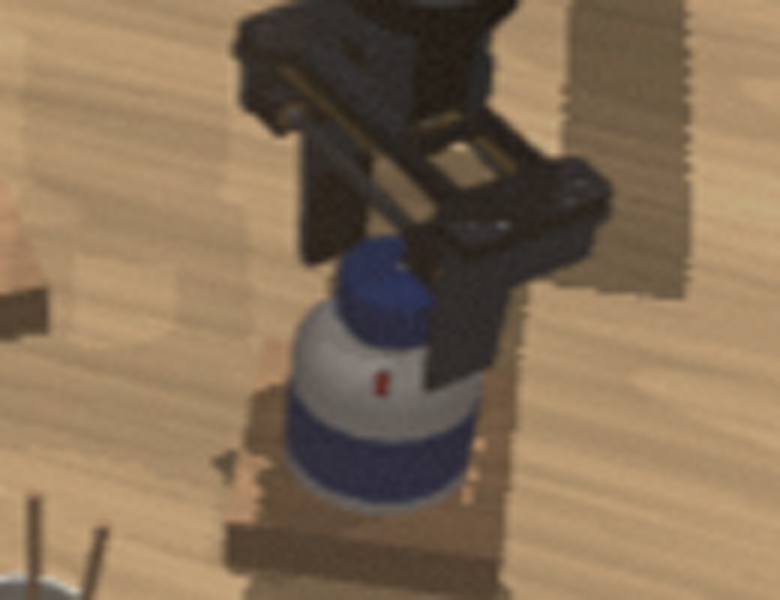

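The cap at (385,290) sits between the two fingers. Closing now.

Request:
send_rows(targets="0 0 0 0 0 0 0;0 0 0 0 0 0 0;0 0 0 0 0 0 0;0 0 0 0 0 0 0;0 0 0 0 0 0 0;0 0 0 0 0 0 0;0 0 0 0 0 0 0;0 0 0 0 0 0 0", grip_force=20)

```text
time_s: 3.62
ee_pos: [563.7, 116.7, 114.9]
ee_rot: [-179.9, -0.0, 141.7]
force: [-1.7, -2.7, 2.0]
gripper_width: 51.8
gripper_force: 20.0
```

Request:
send_rows(targets="0 0 0 0 0 5 0;0 0 0 0 0 10 0;0 0 0 0 0 15 0;0 0 0 0 0 20 0;0 0 0 0 0 25 0;0 0 0 0 0 30 0;0 0 0 0 0 35 0;0 0 0 0 0 40 0;0 0 0 0 0 45 0;0 0 0 0 0 50 0;0 0 0 0 0 55 0;0 0 0 0 0 60 0")

```text
time_s: 4.62
ee_pos: [563.8, 116.8, 113.9]
ee_rot: [-179.9, 0.1, 81.5]
force: [0.1, -2.1, -3.2]
gripper_width: 51.6
gripper_force: 20.0
```

```bash
python3 - <<'E'
from h import *
s=env.state(); print(s["torque"],s["ee_pos"],s["ee_rot"],s["qpos"][5])
f=eyes.grab_frame("scene"); cv2.imwrite("pics/s4.png",cv2.resize(f["image"][130:230,240:370],None,fx=6,fy=6,interpolation=cv2.INTER_CUBIC))
E
```

```text
[-0.40558503 -0.1653824   0.1162048 ] [563.82892872 116.77557058 113.86249238] [-1.79931694e+02  8.24205353e-02  8.14853904e+01] 19.136921280100378
```

View pics/s4.png

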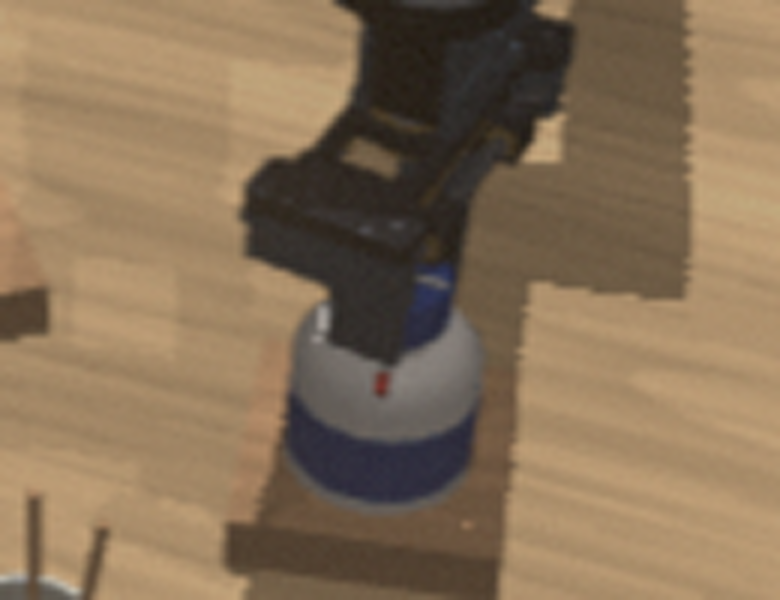

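The pointer has moved to about (435,280) and the torque is 0.12 N m, so the cap is turning with the grip. Continuing, now following the thread downward.

Request:
send_rows(targets="0 0 0.0015 0 0 5 0;0 0 0.0016 0 0 10 0;0 0 0.0017 0 0 15 0;0 0 0.0018 0 0 20 0;0 0 0.002 0 0 25 0;0 0 0.0021 0 0 30 0;0 0 0.0022 0 0 35 0;0 0 0.0023 0 0 40 0;0 0 0.0024 0 0 45 0;0 0 0.0025 0 0 50 0;0 0 0.0026 0 0 55 0;0 0 0.0027 0 0 60 0")

```text
time_s: 5.67
ee_pos: [564.0, 116.6, 112.3]
ee_rot: [179.9, 0.1, 21.6]
force: [-0.6, -3.1, 1.5]
gripper_width: 51.7
gripper_force: 20.0
```

```bash
python3 -c "
from h import *
s=env.state(); print(s['torque'],s['ee_pos'],s['ee_rot'],s['qpos'][5])"
```

```text
[-0.57934511  0.23914254  0.08394779] [564.03339207 116.64269682 112.32232845] [1.79935041e+02 5.06905806e-02 2.15951428e+01] 79.03190513228229
```

Request:
send_rows(targets="0 0 0 0 0 2 0;0 0 0 0 0 4 0;0 0 0.0002 0 0 6 0;0 0 0.0002 0 0 8 0;0 0 0.0002 0 0 10 0;0 0 0.0003 0 0 12 0;0 0 0.0003 0 0 12 0")

```text
time_s: 6.25
ee_pos: [564.0, 116.6, 112.0]
ee_rot: [179.9, 0.0, 9.8]
force: [-1.8, -4.1, 1.2]
gripper_width: 51.6
gripper_force: 20.0
```

```bash
python3 -c "
from h import *
s=env.state(); print(s['torque'],s['ee_pos'],s['ee_rot'],s['qpos'][5])"
```

```text
[-0.68215826  0.22139863 -0.04889233] [564.04298749 116.6081741  112.0453211 ] [1.79926564e+02 3.51291588e-02 9.77208043e+00] 90.85087878874167
```

Request:
send_rows(targets="0 0 0 0 0 2 0;0 0 0 0 0 3 0;0 0 0 0 0 4 0;0 0 0 0 0 5 0")

```text
time_s: 6.58
ee_pos: [564.1, 116.6, 112.0]
ee_rot: [179.9, 0.0, 4.8]
force: [-1.4, -5.1, 1.3]
gripper_width: 51.2
gripper_force: 20.0
```

```bash
python3 -c "
from h import *
s=env.state(); print(s['torque'],s['ee_pos'],s['ee_rot'],s['qpos'][5])"
```

```text
[-0.89311128  0.25234891  0.37473954] [564.05562815 116.60952898 111.96308814] [1.79917263e+02 2.90831554e-02 4.75066998e+00] 95.87982078362602
```

Request:
send_rows(targets="0 0 0 0 0 1 0;0 0 0 0 0 2 0;0 0 0 0 0 3 0;0 0 0 0 0 4 0;0 0 0 0 0 4 0")

```text
time_s: 7.0
ee_pos: [565.3, 116.6, 112.0]
ee_rot: [179.9, -0.1, 0.8]
force: [2.1, -4.3, -0.0]
gripper_width: 51.6
gripper_force: 20.0
```

```bash
python3 -c "
from h import *
s=env.state(); print(s['torque'],s['ee_pos'],s['ee_rot'],s['qpos'][5])"
```

```text
[-0.94287072 -0.21034265  0.65290517] [565.32355371 116.61789156 112.00642174] [ 1.79896120e+02 -1.38355840e-01  8.48380506e-01] 99.815187001021
```

The torque has climbed to 0.65 N m, well above thread friction, so the cap is at its stop. I'll release, lift clear and look.

Request:
send_rows(targets="0 0 0 0 0 0 100;0 0 0 0 0 0 100;0 0 0 0 0 0 100;0 0 0 0 0 0 100;0 0 0 0 0 0 100;0 0 0 0 0 0 100;0 0 -0.02 0 0 0 100;0 0 -0.05 0 0 0 100;0 0 -0.08 0 0 0 100;0 0 -0.11 0 0 0 100;0 0 -0.13 0 0 0 100;0 0 -0.13 0 0 0 100")

```text
time_s: 8.0
ee_pos: [566.7, 118.0, 247.2]
ee_rot: [-179.9, -0.6, 0.7]
force: [0.3, 0.5, 1.3]
gripper_width: 90.9
gripper_force: 0.0
```

Request:
send_rows(targets="-0.04 0 0 0 0 0 100;-0.08 0 0 0 0 0 100;-0.12 0 0 0 0 0 100;-0.16 0 0 0 0 0 100;-0.2 0 0 0 0 0 100;-0.2 0 0 0 0 0 100;-0.2 0 0 0 0 0 100")

```text
time_s: 8.58
ee_pos: [362.5, 114.8, 241.7]
ee_rot: [-180.0, -0.0, 0.8]
force: [1.8, -0.1, 0.3]
gripper_width: 91.2
gripper_force: 0.0
```

```bash
python3 - <<'E'
from h import *
s=env.state(); print(s["ee_pos"],s["force"],s["gripper_width"],s["time_s"])
t=eyes.grab_frame("top")["image"][170:250,170:270]; f=eyes.grab_frame("scene")["image"][160:230,260:350]
r=lambda i:cv2.resize(i,(400,400*i.shape[0]//i.shape[1]),interpolation=cv2.INTER_CUBIC)[:310]
a,b=r(t),r(f); cv2.imwrite("pics/e5.png",np.hstack([a,b]))
E
```

```text
[362.52372769 114.77219501 241.67575967] [ 1.76907966 -0.12301035  0.29256624] 91.17627926132506 8.5833
```

View pics/e5.png

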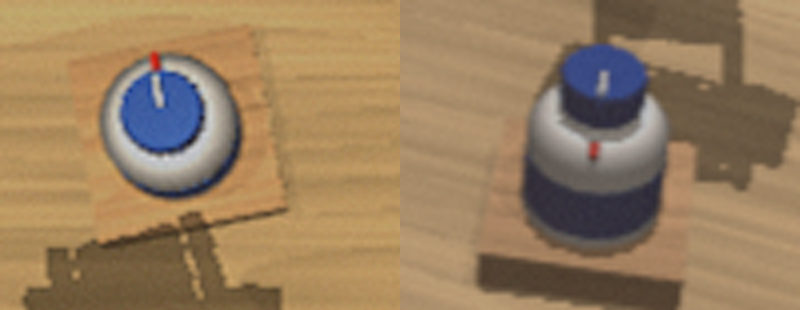

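The pointer, from (160,105) to (155,75) in the top crop, lines up with the red mark at (155,60). It agrees with the stop torque, and the arm is clear, so I'm handing the job in.

```bash
python3 -c "
from workcell import env
print(env.job_done())"
```

```text
the job is handed in; nothing more can be done
None
```

The blue cap is screwed shut: it turned about 137° clockwise in one grip to its stop, its pointer lines up with the red mark, and I released it, moved the arm clear and handed the job in at about 8.7 s; I did not move near the green jar or the loose items, though I took no final picture of them.

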